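# Lay the tasting table

### The arm

A 6-joint arm with a two-finger parallel gripper is mounted at the origin on the work surface. World frame = base frame: x ahead of the robot, y to its left, z up, the work surface at z = 0. Lengths are in m, angles in degrees, forces in N, time in s.
With the tool pointing down it reaches from about 0.4 to 0.825 m from the base axis. Payload 7 kg.
Tool frame: the origin (TCP) lies midway between the tips of the shut fingers; the grasp point (between the pads) lies 19 mm behind it; z points along the fingers, y is the line along which they close (so a half turn about z gives the same grasp; the last joint's range is limited). The gripper opens to 88 mm and grips with 3 to 60 N. Pads are 19 mm wide; open, the fingers measure 130 mm over their backs; the gripper's body (78 mm by 193 mm) begins 47 mm behind the grasp point.
Start: joints at [88.814, 20.546, 0.682, 0, -70.136, -16.507], TCP at [0.205, 0.643, 0.227] pointing down, gripper open.
Joint ranges: [-176.03, 176.03], [-82.01, 121.73], [-58.28, 71.71], [-173.87, 95.51], [-174.79, -0.11], [-173.66, 173.66]. Speed limits (degrees/s): [136.94, 136.94, 172.46, 180, 180, 180].

### API

Orientations are given as [roll, pitch, yaw] about the fixed x, y, z axes, in that order (R = Rz(yaw) Ry(pitch) Rx(roll)).
In Python, from plant import get_state, optics, order gives the robot as it stands. The module is installed in compiled form; this text tells all that it offers.
- The arm moves only by the tool send_rows, never from a script. Its argument "moves" is a list of rows, each an object with "slide": the shift along the tool's x, y, z as a fraction of full scale, a list of three; "turn": the turn about the tool's z as a fraction of full scale; "gripper": the opening, from 0 (shut) to 1 (fully open). A call has exactly 5 rows; each row is the pose to reach, as a shift and turn from the pose commanded when the call began, along the tool's axes at that moment; what a row does not reach only later rows make up. Full scale, the value 1, is 150 mm for a shift and 90 degrees for a turn. A row lasts 1/12 s, in which the tool goes at most 41.7 mm and 7.16 degrees, less where a joint would pass 70% of its speed; a pose out of reach is approached as far as the arm can. A call with a number of a shift or a turn outside -1 to 1 is refused whole. A call with a gripper value outside its range is refused whole. The fingers move at their own pace and stop on an object; "newtons" is the grip in N (left out, the last holds). Time passes only in rows, so rows that repeat a pose let the fingers close, or fill a call up. It gives the time, the measured TCP pose, the force, the opening and the grip force at its end, in the units of the state.
- get_state(): the state, without advancing time (a new reading comes with each control period).
- optics.capture(name): name is "scene" or "top" or "wrist"; returns a dict with "img" (420x560x3 uint8, red, green, blue), "intrinsics" (3x3 intrinsics, pixels), "dist" ([k1, k2, p1, p2, k3] as OpenCV has them; the pictures are not rectified), "origin" and "attitude" of the camera in the world. Camera axes: x right, y down, z forward; pixel columns grow to the right and rows downward; lengths in m; the calibration is good to about 2 mm. A picture is of the moment at which its call begins. There is no depth.
- order.close_job(): hands the job in; it is judged then, once.
Trained networks look in the newest picture that a camera, given by its name, has taken for a name from the list of things; names that differ only in an ending like _2 or _b are one class to them, and where a whole thing is asked for, a point or a joint stands for the part that bears it (a point fixed in the world has none). Each returns a list of dicts, best first, with "p" (0 to 1); they miss things now and then, are a little off and sometimes report something else, mostly with a low value. They report only what shows in the picture. A call takes as long as a camera call.
- optics.look_for(camera, name): "location" ([x, y, z] in m, in world coordinates, good to about 4 mm: the middle of the surface that is visible of it).
The state is a dict: "time_s": time; "joints": joint angles; "qd": joint speeds; "joint_torque": joint torques, N m; "tcp_pos": TCP position; "eef_rot": TCP orientation; "contact_force": force on the tool from outside, world axes, zero at the start; "moment": the same for the moment, N m; "gripper_width": finger opening in m; "gripper_force": force on a finger pad.
Only numpy, scipy, OpenCV 4.12 (cv2) and the standard library are available. Lean on these libraries where they do the work, as an engineer would, in place of code of your own. Each camera call takes 0.05 s, during which the arm holds its last target. There are 200 camera calls.

### The job

Clear the white salt pot from between the two brown jars and stand it on the table about 2 cm beyond the tip of the breadboard's handle, in line with the handle; take the yellow tin out of the wooden rack and stand it on the table midway between the two jars, its long side in line with them. Keep the tin and the pot upright, set them down rather than dropping them, leave the jars and everything else where they are, and do not push against the jars with the gripper.

Things in the scene. Friction and masses are not known exactly. Their poses are not given: they have to be found in the camera images.
- tin: yellow rectangular tin with brass-coloured lid, 60 long (its x) x 38 wide (its y) x 72 tall, about 0.2 kg; origin at the centre of its underside, z up. It starts standing in one of the two bays of the rack, its broad sides close to the bay walls, its narrow ends facing the bay's open ends
- salt: white round salt pot with a blue band and flat white lid, 48 diameter, 70 tall, straight sides, about 0.2 kg; origin at the centre of its underside, z up. It starts between the two brown jars
- jar_a: brown stoneware jar with tan band and cork, 76 diameter, straight sides, 90 tall with its cork lid; origin at the centre of its underside; loose, stays where it is. The two jars stand about 155 apart, centre to centre (about 79 clear between them)
- jar_b: the other brown stoneware jar, the same as jar_a
- board: fixed light-wood breadboard with a handle, 18 thick; origin at the tip of the handle, on the table surface, at the middle of the handle's width. Its x runs from the tip along the handle towards the board: the handle is 85 long and 36 wide, then the board 200 long and 130 wide, with dark bread on it up to 75 high. Beyond the tip means along its -x
- rack: fixed wooden rack with two bays, 90 long (its x) x 138 wide (its y) x 78 tall; origin at the centre of its underside. Floor 8 thick; three walls 10 thick and 78 tall stand at y = -64, 0, +64, so the bays are 54 wide with centres at y = -32 and +32 and run along x; each bay's ends have only a low lip, 6 thick, top at height 18
- oil: green oil bottle with black cap, 38 diameter, 88 tall, standing in the other bay of the rack; origin at the centre of its underside; leave alone
- dip: terracotta bowl, 90 diameter at the rim, 48 tall, standing to one side of the place beyond the handle tip; origin at the centre of its underside; leave alone
- pepper: dark wood pepper mill, 48 diameter, 85 tall, standing to the other side of that place; origin at the centre of its underside; leave alone
- mug: blue mug, 74 diameter, 75 tall, with a handle on its +y side reaching about 75 from its axis, standing near the jars; origin at the centre of its underside; leave alone

How it is judged:
By the outcome, as a careful person would: the job done as asked, in the order asked, and still so for the second after the job is handed in, with the robot touching nothing.
It also fails if it takes over 72 s, if anything falls off the work surface, if the arm or the gripper's body presses on something with over 40 N, if the wrist force passes 120 N, or if a joint passes its speed limit or range.

## Working session

There is one attempt and no reset: what is moved stays moved. The work goes in short steps, Python scripts to look and compute and a tool call to move; the robot and the scene stay as the last step left them, time stands still between calls to the robot, and variables do not carry over. Pictures are saved under pics/ and viewed, at most 10 in all, crops included, and the job is handed in when it is done.

Besides the shell and the picture viewer there is one more tool, called after "Emit:" as name(argument=value, ...), one argument or row to a line, values as JSON. send_rows: Moves the arm, as the interface text tells. Shift numbers are shares of 150 mm and turn numbers shares of 90 degrees, none past 1 either way. Its arguments: {"type":"object","properties":{"moves":{"type":"array"},"newtons":{"type":"number"}},"required":["moves"]}

```bash
mkdir -p pics
cat > h.py <<'E'
import numpy as np, cv2
from plant import get_state, optics, order
E
python3 - <<'E'
from h import *
s=get_state(); print(s)
for c in ["scene","top"]:
    d=optics.capture(c); cv2.imwrite(f"pics/{c}0.png",d["img"][:,:,::-1]); print(c,np.round(d["origin"],3),np.round(d["attitude"],3).tolist(),np.round(d["intrinsics"],1).tolist(),np.round(d["dist"],3))
    for n in ["tin","salt","jar_a","board","rack","oil","dip","pepper","mug"]:
        print(n,[(np.round(r["location"],3).tolist(),round(r["p"],2)) for r in optics.look_for(c,n)[:3]])
E
```

```text
{'time_s': 0.0, 'joints': array([ 8.88132153e+01,  2.05917757e+01,  6.33575139e-01, -1.83582701e-02,
       -7.01351784e+01, -1.65078774e+01]), 'qd': array([ 0.07079038,  0.03104682, -0.03888969,  0.01685018,  0.01310747,
        0.04216027]), 'joint_torque': array([ 9.08765778e-04, -5.82712841e+01,  2.93042529e+01,  6.99683368e+00,
        6.95352210e-03, -1.65289262e-04]), 'tcp_pos': array([0.20503943, 0.64259818, 0.22562287]), 'eef_rot': array([ 1.79905566e+02, -9.98916912e-03, -1.77009062e+01]), 'contact_force': array([-0.37470265, -0.48667387, -0.09417356]), 'moment': array([-0.01375211, -0.03665869, -0.01497985]), 'gripper_force': 0.0, 'gripper_width': 0.08804037929805782}
scene [ 1.436 -0.688  1.029] [-132.426, 0.653, 49.939] [[495.0, 0.0, 282.7], [0.0, 495.0, 203.1], [0.0, 0.0, 1.0]] [-0.014  0.     0.     0.     0.   ]
tin [([0.537, -0.392, 0.069], 0.84)]
salt [([0.554, -0.032, 0.05], 0.75)]
jar_a [([0.56, -0.11, 0.07], 0.72), ([0.602, 0.035, 0.069], 0.65)]
board [([0.743, 0.402, 0.015], 0.59)]
rack [([0.55, -0.362, 0.031], 0.75), ([0.743, 0.402, 0.019], 0.63)]
oil [([0.543, -0.334, 0.057], 0.53)]
dip [([0.534, 0.278, 0.03], 0.82), ([0.537, -0.396, 0.067], 0.3)]
pepper [([0.51, 0.457, 0.04], 0.5), ([0.746, 0.404, 0.018], 0.26)]
mug [([0.674, -0.1, 0.048], 0.92)]
top [ 0.31  -0.015  1.846] [-170.778, 0.139, -91.245] [[545.3, 0.0, 282.8], [0.0, 545.3, 209.2], [0.0, 0.0, 1.0]] [-0.034  0.     0.     0.     0.   ]
tin []
salt [([0.537, -0.015, 0.068], 0.53)]
jar_a [([0.527, -0.097, 0.09], 0.89), ([0.576, 0.051, 0.09], 0.75)]
board [([0.71, 0.417, 0.019], 0.68)]
rack [([0.512, -0.344, 0.036], 0.9), ([0.548, 0.271, 0.024], 0.42)]
oil [([0.525, -0.315, 0.069], 0.57)]
dip [([0.549, 0.272, 0.023], 0.75)]
pepper [([0.487, 0.46, 0.074], 0.54)]
mug [([0.674, -0.104, 0.02], 0.79)]
```

View pics/scene0.png

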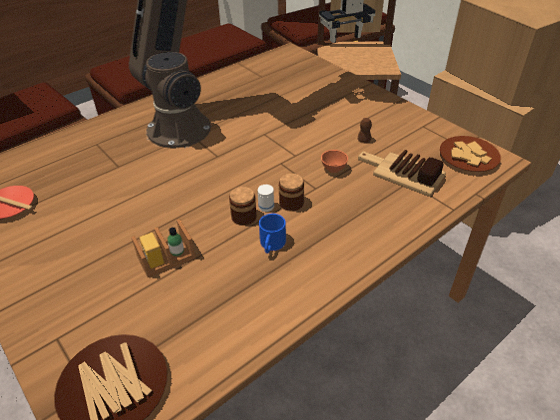

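View pics/top0.png

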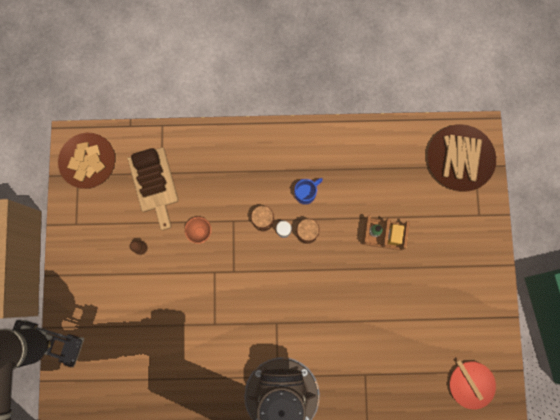

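Scene picture: jars near (243,205) and (291,190), salt at (265,196), tin at (151,250), mug at (272,232). Top picture: handle tip near (165,228), dip (198,229), pepper (138,247), jars (262,216) and (308,230), salt (284,229), tin (397,234).

```bash
cat > h.py <<'E'
import numpy as np, cv2
from scipy.spatial.transform import Rotation as Rn
from plant import get_state, optics, order
def R(e): return Rn.from_euler("xyz",e,degrees=True).as_matrix()
def ray(d,px):
    u=cv2.undistortPoints(np.array(px,float).reshape(-1,1,2),d["intrinsics"],d["dist"]).reshape(-1,2)
    return np.c_[u,np.ones(len(u))]@R(d["attitude"]).T
def plane(d,px,z):
    r=ray(d,px); return d["origin"]+r*((z-d["origin"][2])/r[:,2])[:,None]
def proj(d,P):
    r=R(d["attitude"]); P=np.array(P,float).reshape(-1,3)
    return cv2.projectPoints(P,cv2.Rodrigues(r.T)[0],-r.T@d["origin"],d["intrinsics"],d["dist"])[0].reshape(-1,2)
def go(pos,yaw,frm=None):
    "slide and turn fractions from the pose (pos,yaw) frm, tool down"
    s=get_state(); p,y=(s["tcp_pos"],s["eef_rot"][2]) if frm is None else frm
    t=R([180,0,y]).T@(np.array(pos)-p)/.15; dy=(yaw-y+90)%180-90
    return np.round(t,3), round(-dy/90,3)
def snap(c,name):
    d=optics.capture(c); cv2.imwrite(f"pics/{name}.png",d["img"][:,:,::-1]); np.savez(f"pics/{name}.npz",**d); return d
def load(name): return dict(np.load(f"pics/{name}.npz"))
E
python3 - <<'E'
from h import *
d=snap("top","top1"); w=snap("wrist","w1")
print(plane(d,[(165,228),(160,195)],.018))
print(plane(d,[(284,229)],.07),plane(d,[(262,216),(308,230)],.09),plane(d,[(397,234)],.072))
print(w["origin"],w["attitude"],w["intrinsics"],w["dist"])
print(go([.4,.4,.30],-17.7))
E
```

```text
[[0.55151741 0.38334742 0.018     ]
 [0.6656195  0.40196888 0.018     ]]
[[ 0.53282191 -0.01917505  0.07      ]] [[ 0.57452666  0.05156837  0.09      ]
 [ 0.52533007 -0.09686436  0.09      ]] [[ 0.50782369 -0.3888722   0.072     ]]
[0.27658416 0.62171199 0.38536166] [ 1.64164091e+02  8.90633785e-02 -1.07668093e+02] [[315.7441011    0.         283.16299675]
 [  0.         315.7441011  207.73591581]
 [  0.           0.           1.        ]] [-0.05242614  0.          0.          0.          0.        ]
(array([ 1.73 ,  1.149, -0.49 ]), np.float64(0.0))
```

View pics/w1.png

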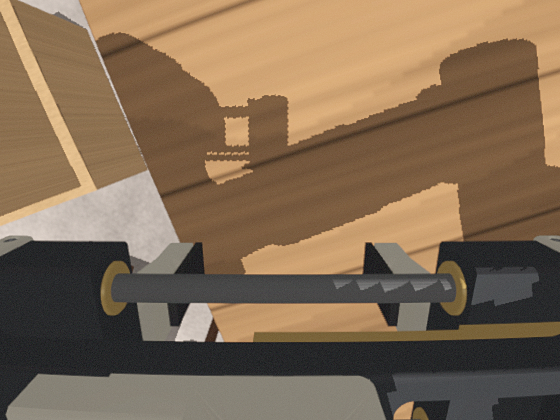

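Wrist picture shows the open fingers at rows 240–340 and empty table and shadows; the camera sits ahead of the tool and leans back towards it. I'm moving up and back to see the handle tip.

Emit:
send_rows(
  moves=[
    {"slide": [0.18,0.13,-0.1],"turn": 0,"gripper": 1},
    {"slide": [0.36,0.26,-0.2],"turn": 0,"gripper": 1},
    {"slide": [0.54,0.39,-0.3],"turn": 0,"gripper": 1},
    {"slide": [0.72,0.52,-0.4],"turn": 0,"gripper": 1},
    {"slide": [0.89,0.64,-0.42],"turn": 0,"gripper": 1},
  ],
)

```text
time_s: 1.52
tcp_pos: [0.3044, 0.5105, 0.2926]
eef_rot: [-179.8, -0.0, -17.7]
contact_force: [1.4, -0.5, 0.9]
gripper_width: 0.0875
gripper_force: 0.0
```

Emit:
send_rows(
  moves=[
    {"slide": [0.2,0.15,-0.1],"turn": -0.05,"gripper": 1},
    {"slide": [0.45,0.32,-0.2],"turn": -0.1,"gripper": 1},
    {"slide": [0.7,0.5,-0.3],"turn": -0.15,"gripper": 1},
    {"slide": [0.89,0.64,-0.42],"turn": -0.197,"gripper": 1},
    {"slide": [0.89,0.64,-0.42],"turn": -0.197,"gripper": 1},
  ],
)

```text
time_s: 1.93
tcp_pos: [0.4038, 0.3758, 0.3561]
eef_rot: [-179.8, -0.2, 0.2]
contact_force: [0.1, 0.6, 0.8]
gripper_width: 0.0878
gripper_force: 0.0
```

Run:
```python
from h import *
s=get_state(); print(s["time_s"],s["tcp_pos"],s["eef_rot"])
w=snap("wrist","w2"); print(w["origin"],w["attitude"])
for n in ["board","dip","pepper","jar_a"]: print(n,[(np.round(r["location"],3).tolist(),round(r["p"],2)) for r in optics.look_for("wrist",n)[:3]])
```

```text
1.9333 [0.40382253 0.37584539 0.35614243] [-179.83938822   -0.19047064    0.18512609]
[0.47822693 0.37672506 0.51518312] [164.37894528   0.22828485 -89.79080518]
board [([0.611, 0.399, 0.016], 0.92)]
dip [([0.555, 0.262, 0.03], 0.69)]
pepper [([0.492, 0.46, 0.077], 0.93)]
jar_a [([0.579, 0.071, 0.083], 0.57)]
```

View pics/w2.png

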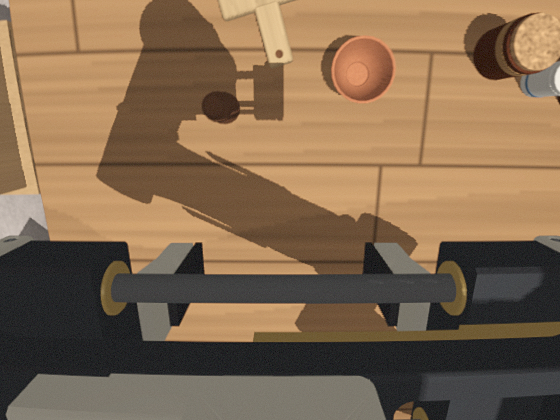

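Handle tip edge runs about (266,66)–(290,60); dip rim is centred near (363,68), pepper at (221,106), jar_b at the right edge. Next I move over to the jars.

Emit:
send_rows(
  moves=[
    {"slide": [0,0.2,0],"turn": 0,"gripper": 1},
    {"slide": [0,0.45,0],"turn": 0,"gripper": 1},
    {"slide": [0,0.7,0],"turn": 0,"gripper": 1},
    {"slide": [0,1,0],"turn": 0,"gripper": 1},
    {"slide": [0,1,0],"turn": 0,"gripper": 1},
  ],
)

```text
time_s: 2.6
tcp_pos: [0.3999, 0.2254, 0.3526]
eef_rot: [180.0, 0.0, 0.0]
contact_force: [-0.4, -0.1, 0.2]
gripper_width: 0.0875
gripper_force: 0.0
```

Emit:
send_rows(
  moves=[
    {"slide": [0,0.2,0],"turn": 0,"gripper": 1},
    {"slide": [0,0.45,0],"turn": 0,"gripper": 1},
    {"slide": [0,0.7,0],"turn": 0,"gripper": 1},
    {"slide": [0,1,0],"turn": 0,"gripper": 1},
    {"slide": [0,1,0],"turn": 0,"gripper": 1},
  ],
)

```text
time_s: 3.02
tcp_pos: [0.4003, 0.0755, 0.3524]
eef_rot: [180.0, 0.0, -0.0]
contact_force: [-0.4, 0.5, -0.1]
gripper_width: 0.0876
gripper_force: 0.0
```

Run:
```python
from h import *
s=get_state(); print(s["time_s"],s["tcp_pos"],s["eef_rot"])
w=snap("wrist","w3"); print(w["origin"],w["attitude"])
for n in ["salt","jar_a","mug","dip"]: print(n,[(np.round(r["location"],3).tolist(),round(r["p"],2)) for r in optics.look_for("wrist",n)[:3]])
a=cv2.imread("pics/w2.png")[0:90,200:320]; a=cv2.resize(a,None,fx=4.5,fy=4.5,interpolation=cv2.INTER_CUBIC)
b=cv2.imread("pics/w3.png")[:230]
cv2.imwrite("pics/m3.png",np.vstack([cv2.copyMakeBorder(a[:370],0,0,0,20,0),b]))
```

```text
3.0167 [0.40033903 0.07546628 0.35243653] [ 1.79953438e+02  2.16881922e-02 -3.51263922e-02]
[0.47532189 0.07664505 0.51119641] [ 1.64167441e+02  2.23163697e-02 -9.00116137e+01]
salt [([0.54, -0.011, 0.066], 0.92)]
jar_a [([0.53, -0.086, 0.091], 0.85), ([0.575, 0.056, 0.087], 0.58)]
mug [([0.632, -0.09, 0.018], 0.58), ([0.494, 0.457, 0.042], 0.32)]
dip [([0.551, 0.279, 0.029], 0.76)]
```

View pics/m3.png

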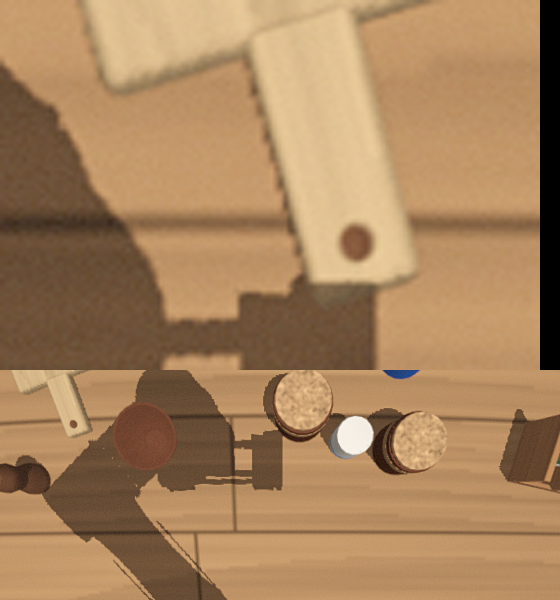

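Emit:
send_rows(
  moves=[
    {"slide": [0,0.2,0],"turn": 0,"gripper": 1},
    {"slide": [0,0.45,0],"turn": 0,"gripper": 1},
    {"slide": [0,0.7,0],"turn": 0,"gripper": 1},
    {"slide": [0,1,0],"turn": 0,"gripper": 1},
    {"slide": [0,1,0],"turn": 0,"gripper": 1},
  ],
)

```text
time_s: 3.68
tcp_pos: [0.4013, -0.0745, 0.3523]
eef_rot: [179.9, 0.1, -0.1]
contact_force: [0.1, 0.2, -0.5]
gripper_width: 0.0877
gripper_force: 0.0
```

Emit:
send_rows(
  moves=[
    {"slide": [0,0.2,0],"turn": 0,"gripper": 1},
    {"slide": [0,0.45,0],"turn": 0,"gripper": 1},
    {"slide": [0,0.7,0],"turn": 0,"gripper": 1},
    {"slide": [0,1,0],"turn": 0,"gripper": 1},
    {"slide": [0,1,0],"turn": 0,"gripper": 1},
  ],
)

```text
time_s: 4.1
tcp_pos: [0.4019, -0.2249, 0.3515]
eef_rot: [180.0, 0.2, -0.1]
contact_force: [0.7, -0.0, 0.5]
gripper_width: 0.0874
gripper_force: 0.0
```

Run:
```python
from h import *
s=get_state(); print(s["time_s"],s["tcp_pos"],s["eef_rot"])
w=snap("wrist","w4"); print(w["origin"],w["attitude"])
for n in ["tin","rack","oil","salt","jar_a","mug"]: print(n,[(np.round(r["location"],3).tolist(),round(r["p"],2)) for r in optics.look_for("wrist",n)[:3]])
```

```text
4.1 [ 0.40185052 -0.22486469  0.35148971] [ 1.79952069e+02  1.59438708e-01 -1.21724068e-01]
[ 0.4772172  -0.22378978  0.51010447] [ 1.64031389e+02  2.02412806e-02 -9.00970538e+01]
tin [([0.51, -0.387, 0.08], 0.93), ([0.516, -0.346, 0.056], 0.47)]
rack [([0.516, -0.348, 0.056], 0.89)]
oil [([0.528, -0.316, 0.073], 0.91)]
salt [([0.54, -0.025, 0.069], 0.96)]
jar_a [([0.532, -0.108, 0.09], 0.88), ([0.579, 0.037, 0.087], 0.84)]
mug [([0.63, -0.1, 0.016], 0.5)]
```

View pics/w4.png

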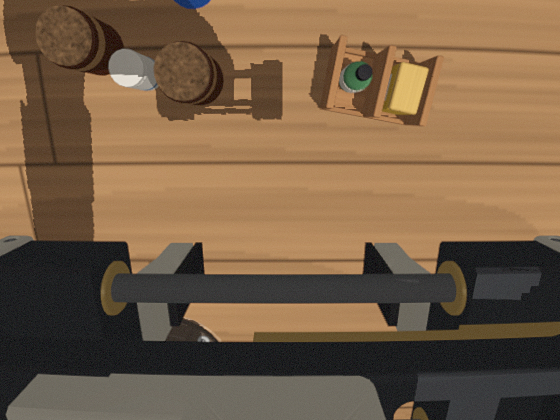

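Montage: handle corners lie at (270,63) and (292,60) in w2; in w3 the lids are at jar_b (303,31), salt (355,65), jar_a (418,71). In w4 they are at (69,37), (129,69) and (185,72), with the tin's top corners at (399,61), (428,68), (416,116), (386,108).

Run:
```python
from h import *
d2,d3,d4=load("w2"),load("w3"),load("w4")
def tri(da,a,db,b):
    ra,rb=[ray(d,[p])[0] for d,p in((da,a),(db,b))]; 
    t=np.linalg.lstsq(np.c_[ra,-rb],db["origin"]-da["origin"],rcond=None)[0]
    A=da["origin"]+ra*t[0];B=db["origin"]+rb*t[1]; return np.round((A+B)/2,4),np.round(np.linalg.norm(A-B),4)
for n,a,b in(("jb",(303,31),(69,37)),("salt",(355,65),(129,69)),("ja",(418,71),(185,72))): print(n,tri(d3,a,d4,b))
# ellipse fits of the salt lid and the jar corks on their top planes
print("on planes w3",plane(d3,[(303,31),(418,71)],.09)[:,:2],plane(d3,[(355,65)],.07)[:,:2])
print("on planes w4",plane(d4,[(69,37),(185,72)],.09)[:,:2],plane(d4,[(129,69)],.07)[:,:2])
h=plane(d2,[(256,10),(267.3,57.8),(279.3,2.2),(291.6,56.7),(270,63.1),(291.8,59.6)],.018)[:,:2]; print("handle",h)
print("dirs",[np.degrees(np.arctan2(*(h[i]-h[j])[::-1])) for i,j in((0,1),(2,3))])
# tin & rack walls
t=plane(d4,[(399,61),(428,68),(416,116),(386,108)],.080)[:,:2]; print("tin",t,t.mean(0),[np.linalg.norm(t[i]-t[i-1]) for i in range(4)])
w=plane(d4,[(342,37),(328,104),(391,48),(376,117),(438,57),(424,124)],.078)[:,:2]; print("walls",w)
print([np.degrees(np.arctan2(*(w[i]-w[i+1])[::-1])) for i in(0,2,4)], np.degrees(np.arctan2(*(t[0]-t[3])[::-1])),np.degrees(np.arctan2(*(t[1]-t[2])[::-1])))
g=cv2.imread("pics/w4.png"); c=cv2.resize(g[20:140,300:460],None,fx=5,fy=5,interpolation=cv2.INTER_CUBIC); cv2.imwrite("pics/c4.png",c)
```

```text
jb (array([0.5822, 0.0519, 0.0758]), np.float64(0.0005))
salt (array([ 0.5434, -0.0181,  0.064 ]), np.float64(0.0021))
ja (array([ 0.5357, -0.0976,  0.078 ]), np.float64(0.001))
on planes w3 [[ 0.57901384  0.05269286]
 [ 0.53456564 -0.09274033]] [[ 0.5435486  -0.01681671]]
on planes w4 [[ 0.57856189  0.0428637 ]
 [ 0.53359159 -0.10109338]] [[ 0.5414832  -0.02089066]]
handle [[0.6302189  0.41778588]
 [0.56631186 0.40217928]
 [0.6403443  0.38474928]
 [0.56790097 0.36673311]
 [0.55903541 0.39827671]
 [0.56393078 0.36640355]]
dirs [np.float64(13.723469807559088), np.float64(13.965754823024406)]
tin [[ 0.54802427 -0.37108572]
 [ 0.540291   -0.40953918]
 [ 0.48030672 -0.39967537]
 [ 0.49008976 -0.35863884]] [ 0.51467794 -0.38473478] [np.float64(0.05925649667968076), np.float64(0.03922336438807344), np.float64(0.060789867043037245), np.float64(0.042186542634425006)]
walls [[ 0.5757771  -0.29746282]
 [ 0.49473986 -0.28236823]
 [ 0.56366332 -0.36028528]
 [ 0.47853926 -0.34676197]
 [ 0.55414953 -0.42216658]
 [ 0.47006262 -0.41248293]]
[np.float64(-10.5514101545567), np.float64(-9.026909082020039), np.float64(-6.569381497418844)] -12.125329649636946 -9.33814337354303
```

View pics/c4.png

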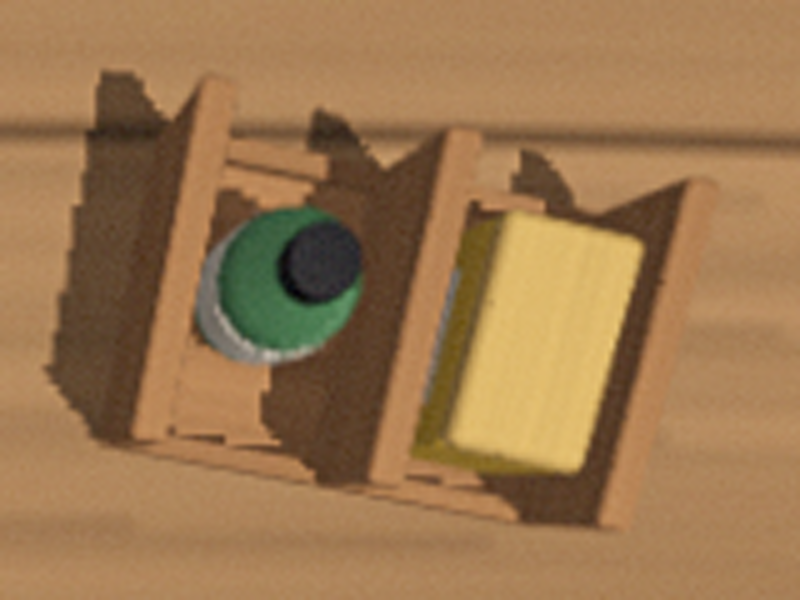

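Crop: the three wall tops and the tin lid are clear; the tin runs along the bay with its narrow ends free. It therefore has to be taken by its ends and regrasped on the broad sides before it goes between the jars. I'll refine the numbers with segmentation and plan the salt grasp.

Run:
```python
from h import *
s=get_state(); print(np.round(s["joints"],1),s["eef_rot"][2])
for nm,guess in(("w3",(355,65)),("w4",(129,69))):
    d=load(nm); hsv=cv2.cvtColor(d["img"],cv2.COLOR_RGB2HSV)
    m=((hsv[...,1]<45)&(hsv[...,2]>120)).astype(np.uint8); m[230:]=0
    n,l,st,c=cv2.connectedComponentsWithStats(m)
    i=min((k for k in range(1,n) if st[k,4]>100),key=lambda k:np.hypot(*(c[k]-guess)))
    print(nm,st[i],c[i],d["img"][int(guess[1]),int(guess[0])])
    # expected silhouettes
    sp=[.5425,-.019]; a=np.linspace(0,2*np.pi,60)
    im=cv2.resize(d["img"][:,:,::-1],None,fx=1,fy=1)
    big=cv2.resize(im[:130, (240 if nm=="w3" else 20):(480 if nm=="w3" else 260)],None,fx=3,fy=2.3*3/2.3,interpolation=cv2.INTER_CUBIC)
    x0=240 if nm=="w3" else 20
    for (x,y),r,z in(((.5425,-.019),.024,.07),((.5343,-.097),.038,.09),((.5788,.048),.038,.09),((.5343,-.097),.038,0),((.5788,.048),.038,0)):
        P=np.c_[x+r*np.cos(a),y+r*np.sin(a),0*a+z]; q=(proj(d,P)-[x0,0])*3
        cv2.polylines(big,[q.astype(np.int32)],True,(0,255,0) if z else (255,0,255),1)
    cv2.imwrite(f"pics/o_{nm}.png",big[:300])
cv2.imwrite("pics/o5.png",np.vstack([cv2.imread("pics/o_w3.png"),cv2.imread("pics/o_w4.png")]))
```

```text
[ -3.9  -4.1 -12.5  -0.  -81.5  94.1] 0.19515580863426285
w3 [ 331   46   43   43 1341] [352.17673378  66.91051454] [245 239 229]
w4 [ 109   49   46   42 1217] [128.56121611  69.9548069 ] [128 123 116]
```

View pics/o5.png

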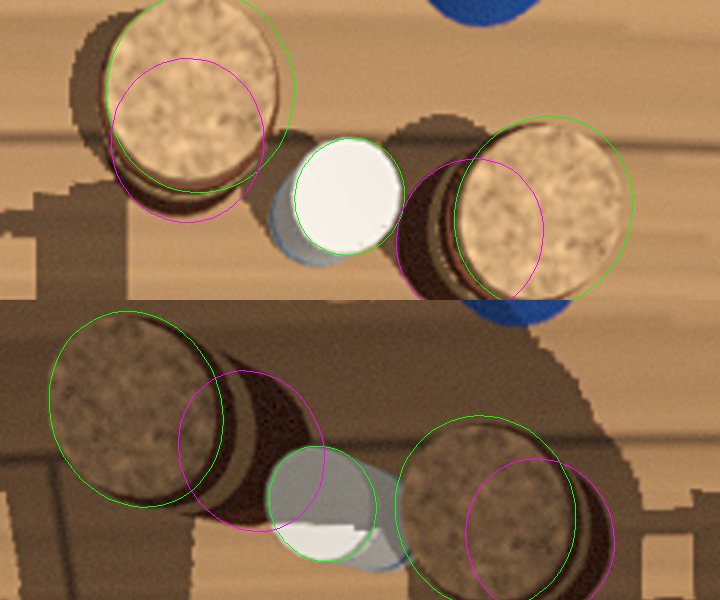

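The salt estimate overlays well. The jar circles are a few mm off, so I'll measure them again from above once the salt is gone. Moving over the salt now.

Emit:
send_rows(
  moves=[
    {"slide": [0.1,-0.15,0.05],"turn": -0.07,"gripper": 1},
    {"slide": [0.2,-0.3,0.1],"turn": -0.14,"gripper": 1},
    {"slide": [0.3,-0.5,0.2],"turn": -0.22,"gripper": 1},
    {"slide": [0.47,-0.69,0.3],"turn": -0.3,"gripper": 1},
    {"slide": [0.47,-0.69,0.3],"turn": -0.37,"gripper": 1},
  ],
)

```text
time_s: 4.87
tcp_pos: [0.4737, -0.1124, 0.3047]
eef_rot: [-179.9, 0.1, 34.0]
contact_force: [-0.1, -0.3, -0.3]
gripper_width: 0.0876
gripper_force: 0.0
```

Run:
```python
from h import *
s=get_state(); print(s["tcp_pos"],s["eef_rot"]); print(go([.5425,-.019,.2],73))
```

```text
[ 0.47374632 -0.11237539  0.30465517] [-1.79862303e+02  9.30002197e-02  3.39710398e+01]
(array([ 0.728, -0.26 ,  0.698]), np.float64(-0.434))
```

Emit:
send_rows(
  moves=[
    {"slide": [0.1,-0.05,0.1],"turn": -0.07,"gripper": 1},
    {"slide": [0.3,-0.1,0.2],"turn": -0.15,"gripper": 1},
    {"slide": [0.5,-0.2,0.4],"turn": -0.22,"gripper": 1},
    {"slide": [0.73,-0.26,0.7],"turn": -0.3,"gripper": 1},
    {"slide": [0.73,-0.26,0.7],"turn": -0.37,"gripper": 1},
  ],
)

```text
time_s: 5.28
tcp_pos: [0.5419, -0.021, 0.1992]
eef_rot: [-179.9, 0.0, 67.2]
contact_force: [0.0, -1.1, -0.5]
gripper_width: 0.0879
gripper_force: 0.0
```

Emit:
send_rows(
  moves=[
    {"slide": [0,0,0],"turn": -0.06,"gripper": 1},
    {"slide": [0,0,0],"turn": -0.06,"gripper": 1},
    {"slide": [0,0,0],"turn": -0.06,"gripper": 1},
    {"slide": [0,0,0],"turn": -0.06,"gripper": 1},
    {"slide": [0,0,0],"turn": -0.06,"gripper": 1},
  ],
)

```text
time_s: 5.7
tcp_pos: [0.5422, -0.0245, 0.2036]
eef_rot: [179.9, -0.1, 71.9]
contact_force: [-0.4, -0.9, -0.1]
gripper_width: 0.0878
gripper_force: 0.0
```

Run:
```python
from h import *
s=get_state(); print(s["tcp_pos"],s["eef_rot"],s["contact_force"]); print(go([.5425,-.019,.036],73))
w=snap("wrist","w6")
for n in ["salt","jar_a"]: print(n,[(np.round(r["location"],3).tolist(),round(r["p"],2)) for r in optics.look_for("wrist",n)[:3]])
d=optics.capture("scene")
for n in ["salt"]: print(n,[(np.round(r["location"],3).tolist(),round(r["p"],2)) for r in optics.look_for("scene",n)[:3]])
```

```text
[ 0.5422298  -0.02447322  0.20361951] [ 1.79909747e+02 -6.04368924e-02  7.19301068e+01] [-0.37490496 -0.94642874 -0.09009743]
(array([ 0.035, -0.01 ,  1.117]), np.float64(-0.012))
salt [([0.546, -0.014, 0.071], 0.92)]
jar_a [([0.537, -0.076, 0.087], 0.89)]
salt [([0.554, -0.029, 0.046], 0.77)]
```

Emit:
send_rows(
  moves=[
    {"slide": [0.03,-0.01,0.15],"turn": -0.01,"gripper": 1},
    {"slide": [0.03,-0.01,0.3],"turn": -0.01,"gripper": 1},
    {"slide": [0.03,-0.01,0.5],"turn": -0.01,"gripper": 1},
    {"slide": [0.03,-0.01,0.6],"turn": -0.01,"gripper": 1},
    {"slide": [0.03,-0.01,0.7],"turn": -0.01,"gripper": 1},
  ],
)

```text
time_s: 6.37
tcp_pos: [0.5414, -0.0203, 0.0962]
eef_rot: [-179.9, 0.0, 72.9]
contact_force: [1.2, 0.2, 0.5]
gripper_width: 0.0878
gripper_force: 0.0
```

Emit:
send_rows(
  moves=[
    {"slide": [0,0,0.1],"turn": 0,"gripper": 1},
    {"slide": [0,0,0.2],"turn": 0,"gripper": 1},
    {"slide": [0,0,0.3],"turn": 0,"gripper": 1},
    {"slide": [0,0,0.4],"turn": 0,"gripper": 1},
    {"slide": [0,0,0.4],"turn": 0,"gripper": 1},
  ],
)

```text
time_s: 6.78
tcp_pos: [0.5402, -0.0206, 0.035]
eef_rot: [-179.8, 0.1, 72.9]
contact_force: [-0.6, -0.5, -0.0]
gripper_width: 0.0876
gripper_force: 0.0
```

Emit:
send_rows(
  moves=[
    {"slide": [0,0,0],"turn": 0,"gripper": 0.7},
    {"slide": [0,0,0],"turn": 0,"gripper": 0.5},
    {"slide": [0,0,0],"turn": 0,"gripper": 0.4},
    {"slide": [0,0,0],"turn": 0,"gripper": 0.3},
    {"slide": [0,0,0],"turn": 0,"gripper": 0.3},
  ],
  newtons=20,
)

```text
time_s: 7.2
tcp_pos: [0.5425, -0.0198, 0.0384]
eef_rot: [179.9, -0.0, 72.9]
contact_force: [0.8, -0.4, -0.8]
gripper_width: 0.0604
gripper_force: 0.0
```

Emit:
send_rows(
  moves=[
    {"slide": [0,0,0],"turn": 0,"gripper": 0.3},
    {"slide": [0,0,0],"turn": 0,"gripper": 0.3},
    {"slide": [0,0,0],"turn": 0,"gripper": 0.3},
    {"slide": [0,0,0],"turn": 0,"gripper": 0.3},
    {"slide": [0,0,0],"turn": 0,"gripper": 0.3},
  ],
  newtons=20,
)

```text
time_s: 7.62
tcp_pos: [0.542, -0.0199, 0.0379]
eef_rot: [180.0, -0.0, 72.9]
contact_force: [-1.7, 1.1, 6.0]
gripper_width: 0.0473
gripper_force: 20.0
```

Run:
```python
from h import *
s=get_state(); print(s["tcp_pos"],s["eef_rot"],s["contact_force"],s["gripper_width"],s["gripper_force"],np.round(s["joints"],1)); 
d2=load("w2"); t=plane(d2,[(281.1,62.6),(281.5,62)],.018); print(t)
```

```text
[ 0.54204191 -0.01992012  0.03793439] [ 1.79988417e+02 -5.03752081e-03  7.29445774e+01] [-1.70738377  1.12340845  6.03283733] 0.04730865210973258 20.00142529606819 [ 18.6  19.7 -29.2   0.  -41.1 144.3]
[[0.55975431 0.38202308 0.018     ]
 [0.56058148 0.3814397  0.018     ]]
```

Emit:
send_rows(
  moves=[
    {"slide": [0,0,-0.1],"turn": 0,"gripper": 0.3},
    {"slide": [0,0,-0.3],"turn": 0,"gripper": 0.3},
    {"slide": [0,0,-0.5],"turn": 0,"gripper": 0.3},
    {"slide": [0,0,-0.7],"turn": 0,"gripper": 0.3},
    {"slide": [0,0,-0.9],"turn": 0,"gripper": 0.3},
  ],
)

```text
time_s: 8.03
tcp_pos: [0.5413, -0.0201, 0.1733]
eef_rot: [-179.9, 0.0, 72.9]
contact_force: [0.3, 0.5, -3.3]
gripper_width: 0.048
gripper_force: 20.0
```

Emit:
send_rows(
  moves=[
    {"slide": [0.1,-0.04,0],"turn": 0,"gripper": 0.3},
    {"slide": [0.25,-0.1,0],"turn": 0,"gripper": 0.3},
    {"slide": [0.45,-0.17,0],"turn": 0,"gripper": 0.3},
    {"slide": [0.65,-0.25,0],"turn": 0,"gripper": 0.3},
    {"slide": [0.82,-0.31,0],"turn": 0,"gripper": 0.3},
  ],
)

```text
time_s: 8.45
tcp_pos: [0.5329, 0.1127, 0.1721]
eef_rot: [-180.0, 0.0, 72.9]
contact_force: [1.0, 0.2, -2.2]
gripper_width: 0.0477
gripper_force: 20.0
```

Emit:
send_rows(
  moves=[
    {"slide": [0.16,-0.06,0],"turn": 0,"gripper": 0.3},
    {"slide": [0.32,-0.12,0],"turn": 0,"gripper": 0.3},
    {"slide": [0.48,-0.18,0],"turn": 0,"gripper": 0.3},
    {"slide": [0.65,-0.25,0],"turn": 0,"gripper": 0.3},
    {"slide": [0.82,-0.31,0],"turn": 0,"gripper": 0.3},
  ],
)

```text
time_s: 8.87
tcp_pos: [0.5244, 0.2435, 0.1718]
eef_rot: [-179.9, 0.0, 72.9]
contact_force: [0.6, 0.3, -2.4]
gripper_width: 0.0476
gripper_force: 20.0
```

Emit:
send_rows(
  moves=[
    {"slide": [0.2,-0.08,0],"turn": -0.07,"gripper": 0.3},
    {"slide": [0.4,-0.16,0],"turn": -0.14,"gripper": 0.3},
    {"slide": [0.6,-0.24,0],"turn": -0.21,"gripper": 0.3},
    {"slide": [0.75,-0.3,0],"turn": -0.28,"gripper": 0.3},
    {"slide": [0.81,-0.31,0],"turn": -0.344,"gripper": 0.3},
  ],
)

```text
time_s: 9.28
tcp_pos: [0.5155, 0.3754, 0.1713]
eef_rot: [-179.9, 0.0, 104.3]
contact_force: [0.3, -1.3, -2.0]
gripper_width: 0.0476
gripper_force: 20.0
```

Emit:
send_rows(
  moves=[
    {"slide": [0,0,0.1],"turn": 0,"gripper": 0.3},
    {"slide": [0,0,0.2],"turn": 0,"gripper": 0.3},
    {"slide": [0,0,0.3],"turn": 0,"gripper": 0.3},
    {"slide": [0,0,0.4],"turn": 0,"gripper": 0.3},
    {"slide": [0,0,0.4],"turn": 0,"gripper": 0.3},
  ],
)

```text
time_s: 9.7
tcp_pos: [0.5145, 0.3705, 0.1083]
eef_rot: [-179.7, 0.2, 103.9]
contact_force: [-1.1, -0.8, -3.4]
gripper_width: 0.0474
gripper_force: 20.0
```

Run:
```python
from h import *
for _ in range(3): d=optics.capture("scene"); s=get_state(); print(s["time_s"],s["tcp_pos"],s["eef_rot"],s["contact_force"],s["gripper_width"])
print(go([.5173,.3722,.039],103.85))
for n in ["salt","dip","board","pepper"]: print(n,[(np.round(r["location"],3).tolist(),round(r["p"],2)) for r in optics.look_for("scene",n)[:3]])
```

```text
9.75 [0.51529279 0.37105946 0.11020352] [-1.79767497e+02  1.53401547e-01  1.03877536e+02] [ 0.35328699  0.11179659 -1.0661267 ] 0.047706846929757095
9.8 [0.51614224 0.37180816 0.111786  ] [-1.79902864e+02  8.07458065e-02  1.03896173e+02] [ 0.24798839 -0.25800989 -1.62481056] 0.047706883818158595
9.85 [0.51667582 0.37233831 0.11278131] [-1.79997050e+02  2.20286437e-02  1.03904159e+02] [ 0.19467045  0.44123834 -2.14330681] 0.047752097063923866
(array([-0.002,  0.004,  0.492]), np.float64(0.001))
salt [([0.525, 0.356, 0.117], 0.88)]
dip [([0.536, 0.277, 0.03], 0.88)]
board [([0.743, 0.405, 0.022], 0.64)]
pepper [([0.506, 0.461, 0.033], 0.69)]
```

Emit:
send_rows(
  moves=[
    {"slide": [0,0,0.15],"turn": 0,"gripper": 0.3},
    {"slide": [0,0,0.28],"turn": 0,"gripper": 0.3},
    {"slide": [0,0,0.38],"turn": 0,"gripper": 0.3},
    {"slide": [0,0,0.46],"turn": 0,"gripper": 0.3},
    {"slide": [0,0,0.485],"turn": 0,"gripper": 0.3},
  ],
)

```text
time_s: 10.47
tcp_pos: [0.5159, 0.3716, 0.0383]
eef_rot: [-179.9, 0.1, 103.9]
contact_force: [0.0, 0.3, -2.5]
gripper_width: 0.0475
gripper_force: 20.0
```

Emit:
send_rows(
  moves=[
    {"slide": [0,0,0],"turn": 0,"gripper": 0.3},
    {"slide": [0,0,0.003],"turn": 0,"gripper": 0.3},
    {"slide": [0,0,0.006],"turn": 0,"gripper": 0.3},
    {"slide": [0,0,0.01],"turn": 0,"gripper": 0.3},
    {"slide": [0,0,0.013],"turn": 0,"gripper": 0.3},
  ],
)

```text
time_s: 10.88
tcp_pos: [0.5168, 0.3726, 0.0387]
eef_rot: [179.9, -0.0, 103.9]
contact_force: [0.6, -0.4, -2.3]
gripper_width: 0.0477
gripper_force: 20.0
```

Run:
```python
from h import *
for _ in range(3): d=optics.capture("scene"); s=get_state(); print(s["time_s"],s["tcp_pos"],s["eef_rot"],s["contact_force"],s["gripper_width"])
```

```text
10.9333 [0.51666308 0.37250834 0.03838715] [ 1.79958126e+02 -3.44694882e-02  1.03897793e+02] [ 0.14975305  0.65511191 -2.4013758 ] 0.047693546440488475
10.9833 [0.51660432 0.37244233 0.03827103] [ 1.79970330e+02 -2.34647103e-02  1.03897087e+02] [ 1.18344772  0.25586908 -2.05292706] 0.04764903401837277
11.0333 [0.51656359 0.3723792  0.03817664] [ 1.79978591e+02 -1.51788604e-02  1.03898770e+02] [ 0.05771701 -0.85821639 -3.5412885 ] 0.04773035451051945
```

Emit:
send_rows(
  moves=[
    {"slide": [0,0,0.003],"turn": 0,"gripper": 0.3},
    {"slide": [0,0,0.005],"turn": 0,"gripper": 0.3},
    {"slide": [0,0,0.007],"turn": 0,"gripper": 0.3},
    {"slide": [0,0,0.01],"turn": 0,"gripper": 0.3},
    {"slide": [0,0,0.01],"turn": 0,"gripper": 0.3},
  ],
)

```text
time_s: 11.45
tcp_pos: [0.5166, 0.3724, 0.0379]
eef_rot: [180.0, -0.0, 103.9]
contact_force: [-4.6, -2.3, 10.6]
gripper_width: 0.0478
gripper_force: 20.0
```

Touched down. Releasing.

Emit:
send_rows(
  moves=[
    {"slide": [0,0,0],"turn": 0,"gripper": 0.6},
    {"slide": [0,0,0],"turn": 0,"gripper": 0.7},
    {"slide": [0,0,0],"turn": 0,"gripper": 0.8},
    {"slide": [0,0,0],"turn": 0,"gripper": 0.8},
    {"slide": [0,0,0],"turn": 0,"gripper": 0.8},
  ],
)

```text
time_s: 11.87
tcp_pos: [0.5165, 0.3723, 0.0362]
eef_rot: [-180.0, 0.0, 103.9]
contact_force: [-0.2, -0.2, 0.5]
gripper_width: 0.0691
gripper_force: 0.0
```

Emit:
send_rows(
  moves=[
    {"slide": [0,0,-0.05],"turn": 0,"gripper": 0.8},
    {"slide": [0,0,-0.2],"turn": 0,"gripper": 0.8},
    {"slide": [0,0,-0.4],"turn": 0,"gripper": 0.8},
    {"slide": [0,0,-0.6],"turn": 0,"gripper": 0.8},
    {"slide": [0,0,-0.8],"turn": 0,"gripper": 0.9},
  ],
)

```text
time_s: 12.28
tcp_pos: [0.5164, 0.3721, 0.1581]
eef_rot: [-180.0, 0.0, 103.9]
contact_force: [0.8, 1.2, -0.4]
gripper_width: 0.0728
gripper_force: 0.0
```

Emit:
send_rows(
  moves=[
    {"slide": [-0.2,0,-0.2],"turn": 0.05,"gripper": 1},
    {"slide": [-0.4,0,-0.4],"turn": 0.12,"gripper": 1},
    {"slide": [-0.6,0,-0.6],"turn": 0.2,"gripper": 1},
    {"slide": [-0.8,0,-0.8],"turn": 0.28,"gripper": 1},
    {"slide": [-1,0,-0.9],"turn": 0.35,"gripper": 1},
  ],
)

```text
time_s: 12.7
tcp_pos: [0.5534, 0.2258, 0.2959]
eef_rot: [179.8, -0.2, 72.1]
contact_force: [1.9, 0.6, -0.4]
gripper_width: 0.0874
gripper_force: 0.0
```

Run:
```python
from h import *
s=get_state(); print(s["time_s"],s["tcp_pos"],s["eef_rot"],s["contact_force"],s["gripper_width"],np.round(s["joints"],1))
d=snap("scene","s7")
for n in ["salt","dip","board","pepper","jar_a"]: print(n,[(np.round(r["location"],3).tolist(),round(r["p"],2)) for r in optics.look_for("scene",n)[:3]])
# camera offset in tool frame: (.075,0,-.159); aim: camera above jar midpoint (.5565,-.0235)
print(go([.50,-.03,.30],0),  go([.40,-.025,.32],0))
```

```text
12.7 [0.5533795  0.2258298  0.29590974] [179.80862163  -0.19694874  72.08641428] [ 1.94471999  0.64061266 -0.35801811] 0.08741662022232133 [ 4.100e+01  1.100e+01 -3.400e+00  1.000e-01 -7.530e+01  1.211e+02]
salt [([0.525, 0.359, 0.048], 0.78), ([0.675, -0.1, 0.046], 0.16)]
dip [([0.538, 0.28, 0.031], 0.87)]
board [([0.745, 0.404, 0.015], 0.88)]
pepper [([0.504, 0.459, 0.038], 0.49)]
jar_a [([0.599, 0.034, 0.065], 0.9), ([0.558, -0.109, 0.071], 0.55)]
(array([-1.737,  0.186, -0.063]), np.float64(0.805)) (array([-1.906, -0.46 , -0.196]), np.float64(0.805))
```

Emit:
send_rows(
  moves=[
    {"slide": [-0.2,-0.03,-0.02],"turn": 0.07,"gripper": 1},
    {"slide": [-0.4,-0.06,-0.04],"turn": 0.15,"gripper": 1},
    {"slide": [-0.6,-0.09,-0.06],"turn": 0.23,"gripper": 1},
    {"slide": [-0.8,-0.12,-0.08],"turn": 0.31,"gripper": 1},
    {"slide": [-0.92,-0.14,-0.08],"turn": 0.39,"gripper": 1},
  ],
)

```text
time_s: 13.42
tcp_pos: [0.4892, 0.1005, 0.303]
eef_rot: [-180.0, 0.1, 37.2]
contact_force: [0.2, 0.5, 0.2]
gripper_width: 0.0875
gripper_force: 0.0
```

Emit:
send_rows(
  moves=[
    {"slide": [-0.2,0.1,-0.02],"turn": 0.07,"gripper": 1},
    {"slide": [-0.4,0.2,-0.04],"turn": 0.15,"gripper": 1},
    {"slide": [-0.6,0.3,-0.06],"turn": 0.23,"gripper": 1},
    {"slide": [-0.83,0.41,-0.08],"turn": 0.31,"gripper": 1},
    {"slide": [-0.83,0.41,-0.08],"turn": 0.39,"gripper": 1},
  ],
)

```text
time_s: 13.83
tcp_pos: [0.4266, -0.0258, 0.3155]
eef_rot: [180.0, 0.0, 2.2]
contact_force: [0.1, 0.8, -0.8]
gripper_width: 0.0881
gripper_force: 0.0
```

Run:
```python
from h import *
for _ in range(4): d=snap("wrist","w8")
s=get_state(); print(s["time_s"],s["tcp_pos"],s["eef_rot"],d["origin"])
for n in ["jar_a"]: print(n,[(np.round(r["location"],3).tolist(),round(r["p"],2)) for r in optics.look_for("wrist",n)[:3]])
a=np.linspace(0,2*np.pi,60); im=cv2.resize(d["img"][:230,:,::-1],None,fx=2,fy=2,interpolation=cv2.INTER_CUBIC)[:, 150:950].copy()
for x,y in((.534,-.097),(.5788,.050)):
  for r,z in((.038,0),(.035,.09)):
    q=proj(d,np.c_[x+r*np.cos(a),y+r*np.sin(a),0*a+z])*2-[150,0]; cv2.polylines(im,[q.astype(np.int32)],True,(0,255,0) if z else (255,0,255),1)
cv2.imwrite("pics/o8.png",im)
```

```text
14.0333 [ 0.42944939 -0.0222452   0.31474786] [1.79992091e+02 6.11002585e-02 2.83278850e+00] [ 0.50415478 -0.01800139  0.47359778]
jar_a [([0.58, 0.05, 0.086], 0.92), ([0.528, -0.094, 0.088], 0.72)]
```

View pics/o8.png

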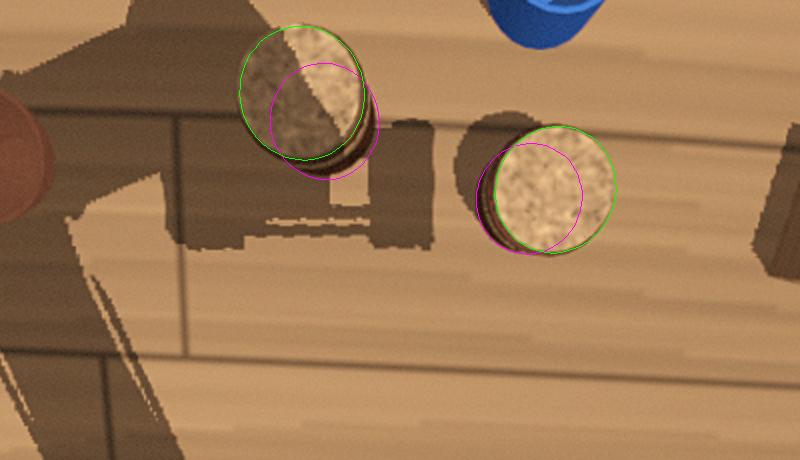

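Both jar overlays fit (lids at 2x near (302,92) and (555,190)): jar_a (.534,-.097), jar_b (.579,.050), 154 mm apart, line at 73°. Now the tin.

Emit:
send_rows(
  moves=[
    {"slide": [0,0.15,0],"turn": 0.03,"gripper": 1},
    {"slide": [0,0.3,0],"turn": 0.06,"gripper": 1},
    {"slide": [0,0.5,0],"turn": 0.09,"gripper": 1},
    {"slide": [0,0.7,0],"turn": 0.12,"gripper": 1},
    {"slide": [0,0.9,0],"turn": 0.14,"gripper": 1},
  ],
)

```text
time_s: 14.5
tcp_pos: [0.4359, -0.1581, 0.3148]
eef_rot: [180.0, 0.1, -9.9]
contact_force: [0.8, 0.1, 0.2]
gripper_width: 0.0878
gripper_force: 0.0
```

Emit:
send_rows(
  moves=[
    {"slide": [0,0.2,0],"turn": 0,"gripper": 1},
    {"slide": [0,0.4,0],"turn": 0,"gripper": 1},
    {"slide": [0,0.6,0],"turn": 0,"gripper": 1},
    {"slide": [0,0.8,0],"turn": 0,"gripper": 1},
    {"slide": [0,1,0],"turn": 0,"gripper": 1},
  ],
)

```text
time_s: 14.92
tcp_pos: [0.4095, -0.3062, 0.3145]
eef_rot: [-180.0, 0.1, -9.8]
contact_force: [0.1, 0.1, 0.9]
gripper_width: 0.0877
gripper_force: 0.0
```

Run:
```python
from h import *
for _ in range(5): d=snap("wrist","w9")
s=get_state(); print(s["time_s"],s["tcp_pos"],s["eef_rot"],d["origin"])
for n in ["tin","rack","oil"]: print(n,[(np.round(r["location"],3).tolist(),round(r["p"],2)) for r in optics.look_for("wrist",n)[:3]])
hsv=cv2.cvtColor(d["img"],cv2.COLOR_RGB2HSV)
for vmin in(150,190):
    m=cv2.inRange(hsv,(20,90,vmin),(32,255,255)); m[235:]=0
    n,l,st,c=cv2.connectedComponentsWithStats(m); i=1+np.argmax(st[1:,4]); print(st[i],c[i])
    cs=max(cv2.findContours((l==i).astype(np.uint8),0,1)[0],key=cv2.contourArea)
    P=plane(d,cs.reshape(-1,2),.08)[:,:2].astype(np.float32); print(cv2.minAreaRect(P*1000))
```

```text
15.1667 [ 0.40947901 -0.30505721  0.31448245] [-1.79980415e+02  9.47678959e-02 -9.96400823e+00] [ 0.48352638 -0.31742159  0.47280819]
tin [([0.511, -0.386, 0.081], 0.72)]
rack [([0.518, -0.346, 0.038], 0.78)]
oil [([0.527, -0.32, 0.074], 0.84)]
[ 321   53   34   54 1640] [337.40731707  79.43780488]
((515.130126953125, -386.6767272949219), (37.26113510131836, 59.02115249633789), 79.38975524902344)
[ 322   53   33   54 1598] [337.68773467  79.4048811 ]
((515.105712890625, -386.932373046875), (35.99641418457031, 58.16886901855469), 78.57781219482422)
```

Emit:
send_rows(
  moves=[
    {"slide": [0.15,0.08,0.1],"turn": 0.07,"gripper": 1},
    {"slide": [0.3,0.16,0.25],"turn": 0.15,"gripper": 1},
    {"slide": [0.5,0.26,0.4],"turn": 0.23,"gripper": 1},
    {"slide": [0.7,0.36,0.6],"turn": 0.31,"gripper": 1},
    {"slide": [0.78,0.41,0.7],"turn": 0.39,"gripper": 1},
  ],
)

```text
time_s: 15.73
tcp_pos: [0.5154, -0.3865, 0.2071]
eef_rot: [180.0, 0.1, -45.3]
contact_force: [0.1, 0.3, -0.5]
gripper_width: 0.0873
gripper_force: 0.0
```

Emit:
send_rows(
  moves=[
    {"slide": [0,0,0],"turn": 0.07,"gripper": 1},
    {"slide": [0,0,0],"turn": 0.15,"gripper": 1},
    {"slide": [0,0,0],"turn": 0.23,"gripper": 1},
    {"slide": [0,0,0],"turn": 0.31,"gripper": 1},
    {"slide": [0,0,0],"turn": 0.39,"gripper": 1},
  ],
)

```text
time_s: 16.15
tcp_pos: [0.514, -0.3855, 0.2103]
eef_rot: [180.0, 0.0, -80.2]
contact_force: [0.1, 0.7, 0.4]
gripper_width: 0.0877
gripper_force: 0.0
```

Emit:
send_rows(
  moves=[
    {"slide": [0,0,0],"turn": 0.07,"gripper": 1},
    {"slide": [0,0,0],"turn": 0.15,"gripper": 1},
    {"slide": [0,0,0],"turn": 0.23,"gripper": 1},
    {"slide": [0,0,0],"turn": 0.23,"gripper": 1},
    {"slide": [0,0,0],"turn": 0.23,"gripper": 1},
  ],
)

```text
time_s: 16.57
tcp_pos: [0.5139, -0.3858, 0.2106]
eef_rot: [-180.0, -0.0, -100.4]
contact_force: [0.2, -0.7, -1.0]
gripper_width: 0.0874
gripper_force: 0.0
```

Run:
```python
from h import *
for _ in range(4): d=snap("wrist","w10")
s=get_state(); print(s["time_s"],s["tcp_pos"],s["eef_rot"],np.round(s["joints"],1)); print(go([.515,-.386,.037],-100.8))
for n in ["tin"]: print(n,[(np.round(r["location"],3).tolist(),round(r["p"],2)) for r in optics.look_for("wrist",n)[:3]])
hsv=cv2.cvtColor(d["img"],cv2.COLOR_RGB2HSV); m=cv2.inRange(hsv,(20,90,150),(32,255,255))
n,l,st,c=cv2.connectedComponentsWithStats(m); print(st[1:][st[1:,4]>200])
```

```text
16.7667 [ 0.51349479 -0.38637554  0.21044206] [-1.79993374e+02 -1.37883695e-03 -1.00519032e+02] [-19.6  18.1  -5.    0.  -66.9   9.1]
(array([-0.004, -0.009,  1.156]), np.float64(0.003))
tin [([0.51, -0.395, 0.081], 0.85)]
[[ 252  172   63   43 2359]]
```

Emit:
send_rows(
  moves=[
    {"slide": [0,-0.01,0.15],"turn": 0,"gripper": 1},
    {"slide": [0,-0.01,0.3],"turn": 0,"gripper": 1},
    {"slide": [0,-0.01,0.5],"turn": 0,"gripper": 1},
    {"slide": [0,-0.01,0.65],"turn": 0,"gripper": 1},
    {"slide": [0,-0.01,0.75],"turn": 0,"gripper": 1},
  ],
)

```text
time_s: 17.23
tcp_pos: [0.5136, -0.3863, 0.0952]
eef_rot: [179.8, 0.1, -100.6]
contact_force: [-0.8, 0.4, -0.0]
gripper_width: 0.0878
gripper_force: 0.0
```

Emit:
send_rows(
  moves=[
    {"slide": [0,0,0.1],"turn": 0,"gripper": 1},
    {"slide": [0,0,0.2],"turn": 0,"gripper": 1},
    {"slide": [0,0,0.3],"turn": 0,"gripper": 1},
    {"slide": [0,0,0.4],"turn": 0,"gripper": 1},
    {"slide": [0,0,0.4],"turn": 0,"gripper": 1},
  ],
)

```text
time_s: 17.65
tcp_pos: [0.5129, -0.3861, 0.0347]
eef_rot: [179.7, 0.1, -100.7]
contact_force: [-1.1, 0.6, -0.3]
gripper_width: 0.0876
gripper_force: 0.0
```

Emit:
send_rows(
  moves=[
    {"slide": [0,0,0],"turn": 0,"gripper": 0.7},
    {"slide": [0,0,0],"turn": 0,"gripper": 0.6},
    {"slide": [0,0,0],"turn": 0,"gripper": 0.4},
    {"slide": [0,0,0],"turn": 0,"gripper": 0.4},
    {"slide": [0,0,0],"turn": 0,"gripper": 0.4},
  ],
  newtons=20,
)

```text
time_s: 18.07
tcp_pos: [0.5149, -0.3871, 0.0388]
eef_rot: [-180.0, -0.0, -100.7]
contact_force: [-3.2, 0.3, 5.5]
gripper_width: 0.0603
gripper_force: 12.9
```

Emit:
send_rows(
  moves=[
    {"slide": [0,0,0],"turn": 0,"gripper": 0.4},
    {"slide": [0,0,0],"turn": 0,"gripper": 0.4},
    {"slide": [0,0,0],"turn": 0,"gripper": 0.4},
    {"slide": [0,0,0],"turn": 0,"gripper": 0.4},
    {"slide": [0,0,0],"turn": 0,"gripper": 0.4},
  ],
)

```text
time_s: 18.48
tcp_pos: [0.515, -0.3871, 0.0388]
eef_rot: [-180.0, -0.0, -100.7]
contact_force: [-1.5, 1.6, 6.8]
gripper_width: 0.0601
gripper_force: 20.0
```

Emit:
send_rows(
  moves=[
    {"slide": [0,0,-0.05],"turn": 0,"gripper": 0.4},
    {"slide": [0,0,-0.2],"turn": 0,"gripper": 0.4},
    {"slide": [0,0,-0.4],"turn": 0,"gripper": 0.4},
    {"slide": [0,0,-0.65],"turn": 0,"gripper": 0.4},
    {"slide": [0,0,-0.9],"turn": 0,"gripper": 0.4},
  ],
)

```text
time_s: 18.9
tcp_pos: [0.5139, -0.3864, 0.1735]
eef_rot: [179.9, 0.0, -100.7]
contact_force: [1.4, -0.3, -4.0]
gripper_width: 0.0602
gripper_force: 20.0
```

Emit:
send_rows(
  moves=[
    {"slide": [-0.1,0.06,0],"turn": -0.07,"gripper": 0.4},
    {"slide": [-0.22,0.14,0],"turn": -0.15,"gripper": 0.4},
    {"slide": [-0.36,0.24,0],"turn": -0.23,"gripper": 0.4},
    {"slide": [-0.5,0.34,0],"turn": -0.31,"gripper": 0.4},
    {"slide": [-0.65,0.446,0],"turn": -0.39,"gripper": 0.4},
  ],
)

```text
time_s: 19.32
tcp_pos: [0.4662, -0.2777, 0.1726]
eef_rot: [180.0, 0.0, -65.4]
contact_force: [0.4, 0.9, -3.1]
gripper_width: 0.0598
gripper_force: 20.0
```

Emit:
send_rows(
  moves=[
    {"slide": [-0.15,0,0],"turn": -0.07,"gripper": 0.4},
    {"slide": [-0.3,0,0],"turn": -0.15,"gripper": 0.4},
    {"slide": [-0.45,-0.01,0],"turn": -0.23,"gripper": 0.4},
    {"slide": [-0.62,-0.01,0],"turn": -0.31,"gripper": 0.4},
    {"slide": [-0.79,-0.01,0],"turn": -0.39,"gripper": 0.4},
  ],
)

```text
time_s: 19.73
tcp_pos: [0.4189, -0.169, 0.1728]
eef_rot: [-180.0, 0.0, -30.5]
contact_force: [-0.4, 0.8, -3.1]
gripper_width: 0.0597
gripper_force: 20.0
```

Emit:
send_rows(
  moves=[
    {"slide": [0,0,0.1],"turn": -0.05,"gripper": 0.4},
    {"slide": [0,0,0.2],"turn": -0.1,"gripper": 0.4},
    {"slide": [0,0,0.35],"turn": -0.15,"gripper": 0.4},
    {"slide": [0,0,0.5],"turn": -0.15,"gripper": 0.4},
    {"slide": [0,0,0.5],"turn": -0.15,"gripper": 0.4},
  ],
)

```text
time_s: 20.15
tcp_pos: [0.4167, -0.1696, 0.0945]
eef_rot: [179.9, 0.4, -17.3]
contact_force: [-2.0, -0.0, -3.4]
gripper_width: 0.0596
gripper_force: 20.0
```

Run:
```python
from h import *
for _ in range(4): d=optics.capture("scene")
s=get_state(); print(s["time_s"],s["tcp_pos"],s["eef_rot"],s["contact_force"],s["gripper_width"],np.round(s["joints"],1)); print(go([.42,-.17,.031],-17))
for n in ["tin","oil","jar_a"]: print(n,[(np.round(r["location"],3).tolist(),round(r["p"],2)) for r in optics.look_for("scene",n)[:3]])
```

```text
20.35 [ 0.42074857 -0.17018444  0.09914003] [-1.79987457e+02 -9.22859740e-02 -1.73108414e+01] [-0.13579078 -0.92584447 -3.50275011] 0.06000802861757735 [  3.    7.1 -36.4   0.  -46.5  69.7]
(array([-0.005,  0.   ,  0.454]), np.float64(-0.003))
tin [([0.434, -0.175, 0.115], 0.55)]
oil [([0.544, -0.334, 0.056], 0.84)]
jar_a [([0.557, -0.112, 0.072], 0.84)]
```

Emit:
send_rows(
  moves=[
    {"slide": [0,0,0.12],"turn": 0,"gripper": 0.4},
    {"slide": [0,0,0.24],"turn": 0,"gripper": 0.4},
    {"slide": [0,0,0.34],"turn": 0,"gripper": 0.4},
    {"slide": [0,0,0.41],"turn": 0,"gripper": 0.4},
    {"slide": [0,0,0.435],"turn": 0,"gripper": 0.4},
  ],
)

```text
time_s: 20.92
tcp_pos: [0.4194, -0.1701, 0.0318]
eef_rot: [180.0, 0.1, -17.3]
contact_force: [0.0, 1.1, -3.5]
gripper_width: 0.0598
gripper_force: 20.0
```

Emit:
send_rows(
  moves=[
    {"slide": [0,0,0],"turn": 0,"gripper": 0.4},
    {"slide": [0,0,0.005],"turn": 0,"gripper": 0.4},
    {"slide": [0,0,0.01],"turn": 0,"gripper": 0.4},
    {"slide": [0,0,0.015],"turn": 0,"gripper": 0.4},
    {"slide": [0,0,0.018],"turn": 0,"gripper": 0.4},
  ],
)

```text
time_s: 21.33
tcp_pos: [0.4205, -0.1701, 0.0307]
eef_rot: [-180.0, -0.1, -17.3]
contact_force: [-3.6, 3.2, 10.7]
gripper_width: 0.0598
gripper_force: 20.0
```

Emit:
send_rows(
  moves=[
    {"slide": [0,0,0],"turn": 0,"gripper": 0.8},
    {"slide": [0,0,0],"turn": 0,"gripper": 1},
    {"slide": [0,0,0],"turn": 0,"gripper": 1},
    {"slide": [0,0,0],"turn": 0,"gripper": 1},
    {"slide": [0,0,0],"turn": 0,"gripper": 1},
  ],
)

```text
time_s: 21.75
tcp_pos: [0.4199, -0.1701, 0.03]
eef_rot: [-180.0, -0.0, -17.3]
contact_force: [1.0, 0.2, -0.5]
gripper_width: 0.0854
gripper_force: 0.0
```

Emit:
send_rows(
  moves=[
    {"slide": [0,0,-0.1],"turn": 0,"gripper": 1},
    {"slide": [0,0,-0.3],"turn": 0,"gripper": 1},
    {"slide": [0,0,-0.5],"turn": 0,"gripper": 1},
    {"slide": [0,0,-0.7],"turn": 0,"gripper": 1},
    {"slide": [0,0,-0.8],"turn": 0.07,"gripper": 1},
  ],
)

```text
time_s: 22.17
tcp_pos: [0.4212, -0.1703, 0.1534]
eef_rot: [-179.9, -0.2, -23.5]
contact_force: [0.8, 0.4, -0.4]
gripper_width: 0.0878
gripper_force: 0.0
```

Emit:
send_rows(
  moves=[
    {"slide": [0,0,0],"turn": 0.07,"gripper": 1},
    {"slide": [0,0,0],"turn": 0.15,"gripper": 1},
    {"slide": [0,0,0],"turn": 0.23,"gripper": 1},
    {"slide": [0,0,0],"turn": 0.31,"gripper": 1},
    {"slide": [0,0,0],"turn": 0.39,"gripper": 1},
  ],
)

```text
time_s: 22.58
tcp_pos: [0.4197, -0.17, 0.1499]
eef_rot: [-180.0, 0.0, -58.9]
contact_force: [-0.1, -0.8, 1.0]
gripper_width: 0.0879
gripper_force: 0.0
```

Emit:
send_rows(
  moves=[
    {"slide": [0,0,0],"turn": 0.07,"gripper": 1},
    {"slide": [0,0,0],"turn": 0.15,"gripper": 1},
    {"slide": [0,0,0],"turn": 0.23,"gripper": 1},
    {"slide": [0,0,0],"turn": 0.31,"gripper": 1},
    {"slide": [0,0,0],"turn": 0.39,"gripper": 1},
  ],
)

```text
time_s: 23.0
tcp_pos: [0.4197, -0.1701, 0.1499]
eef_rot: [180.0, 0.0, -93.9]
contact_force: [0.0, 0.2, -0.4]
gripper_width: 0.0874
gripper_force: 0.0
```

Emit:
send_rows(
  moves=[
    {"slide": [0,0,0],"turn": 0.05,"gripper": 1},
    {"slide": [0,0,0],"turn": 0.1,"gripper": 1},
    {"slide": [0,0,0],"turn": 0.15,"gripper": 1},
    {"slide": [0,0,0],"turn": 0.15,"gripper": 1},
    {"slide": [0,0,0],"turn": 0.15,"gripper": 1},
  ],
)

```text
time_s: 23.42
tcp_pos: [0.4197, -0.1701, 0.1499]
eef_rot: [180.0, -0.0, -106.9]
contact_force: [-0.7, 0.6, -0.3]
gripper_width: 0.0878
gripper_force: 0.0
```

Run:
```python
from h import *
for _ in range(4): d=snap("wrist","w11")
s=get_state(); print(s["time_s"],s["tcp_pos"],s["eef_rot"],np.round(s["joints"],1)); print(go([.4205,-.1701,.039],-107.3))
for n in ["tin"]: print(n,[(np.round(r["location"],3).tolist(),round(r["p"],2)) for r in optics.look_for("wrist",n)[:3]])
d=optics.capture("scene"); print([(np.round(r["location"],3).tolist(),round(r["p"],2)) for r in optics.look_for("scene","tin")[:3]])
d=load("w11");hsv=cv2.cvtColor(d["img"],cv2.COLOR_RGB2HSV); m=cv2.inRange(hsv,(20,90,150),(32,255,255))
n,l,st,c=cv2.connectedComponentsWithStats(m); i=1+np.argmax(st[1:,4]); print(st[i])
cs=max(cv2.findContours((l==i).astype(np.uint8),0,1)[0],key=cv2.contourArea)
print(cv2.minAreaRect((plane(d,cs.reshape(-1,2),.072)[:,:2]*1000).astype(np.float32)))
```

```text
23.6167 [ 0.41980436 -0.1700502   0.14989115] [ 1.79998364e+02  8.99252087e-05 -1.06908342e+02] [  3.    3.3 -32.6  -0.  -54.2 -19.9]
(array([-0.001, -0.005,  0.739]), np.float64(0.004))
tin [([0.418, -0.179, 0.075], 0.78)]
[([0.433, -0.174, 0.049], 0.67), ([0.526, 0.357, 0.047], 0.6)]
[ 258  174   48   59 2541]
((419.8654479980469, -178.3385772705078), (47.0785026550293, 36.38130187988281), 72.3043441772461)
```

Emit:
send_rows(
  moves=[
    {"slide": [0,0,0.15],"turn": 0.004,"gripper": 1},
    {"slide": [0,0,0.35],"turn": 0.004,"gripper": 1},
    {"slide": [0,0,0.55],"turn": 0.004,"gripper": 1},
    {"slide": [0,0,0.7],"turn": 0.004,"gripper": 1},
    {"slide": [0,0,0.74],"turn": 0.004,"gripper": 1},
  ],
)

```text
time_s: 24.18
tcp_pos: [0.4175, -0.17, 0.0359]
eef_rot: [179.7, -0.1, -107.4]
contact_force: [-1.1, 0.5, -0.1]
gripper_width: 0.0877
gripper_force: 0.0
```

Emit:
send_rows(
  moves=[
    {"slide": [0,0,0],"turn": 0,"gripper": 0.6},
    {"slide": [0,0,0],"turn": 0,"gripper": 0.5},
    {"slide": [0,0,0],"turn": 0,"gripper": 0.3},
    {"slide": [0,0,0],"turn": 0,"gripper": 0.2},
    {"slide": [0,0,0],"turn": 0,"gripper": 0.2},
  ],
)

```text
time_s: 24.6
tcp_pos: [0.4207, -0.17, 0.0401]
eef_rot: [-179.9, 0.0, -107.3]
contact_force: [-0.0, 0.2, -0.2]
gripper_width: 0.0599
gripper_force: 0.0
```

Emit:
send_rows(
  moves=[
    {"slide": [0,0,0],"turn": 0,"gripper": 0.2},
    {"slide": [0,0,0],"turn": 0,"gripper": 0.2},
    {"slide": [0,0,0],"turn": 0,"gripper": 0.2},
    {"slide": [0,0,0],"turn": 0,"gripper": 0.2},
    {"slide": [0,0,0],"turn": 0,"gripper": 0.2},
  ],
)

```text
time_s: 25.02
tcp_pos: [0.4207, -0.1701, 0.0394]
eef_rot: [-179.9, 0.0, -107.3]
contact_force: [2.3, -1.1, 3.7]
gripper_width: 0.038
gripper_force: 19.9
```

Emit:
send_rows(
  moves=[
    {"slide": [0,0,0],"turn": 0,"gripper": 0.2},
    {"slide": [0,0,0],"turn": 0,"gripper": 0.2},
    {"slide": [0,0,0],"turn": 0,"gripper": 0.2},
    {"slide": [0,0,0],"turn": 0,"gripper": 0.2},
    {"slide": [0,0,0],"turn": 0,"gripper": 0.2},
  ],
)

```text
time_s: 25.43
tcp_pos: [0.4207, -0.1701, 0.0394]
eef_rot: [-179.9, 0.0, -107.3]
contact_force: [1.6, -0.6, 5.5]
gripper_width: 0.0379
gripper_force: 19.9
```

Emit:
send_rows(
  moves=[
    {"slide": [0,0,-0.1],"turn": 0,"gripper": 0.2},
    {"slide": [0,0,-0.3],"turn": 0,"gripper": 0.2},
    {"slide": [0,0,-0.5],"turn": 0,"gripper": 0.2},
    {"slide": [0,0,-0.7],"turn": 0,"gripper": 0.2},
    {"slide": [0,0,-0.9],"turn": 0,"gripper": 0.2},
  ],
)

```text
time_s: 25.85
tcp_pos: [0.418, -0.1698, 0.1742]
eef_rot: [179.8, -0.0, -107.4]
contact_force: [0.3, -0.3, -3.4]
gripper_width: 0.0382
gripper_force: 19.9
```

Emit:
send_rows(
  moves=[
    {"slide": [-0.1,-0.05,0],"turn": 0,"gripper": 0.2},
    {"slide": [-0.22,-0.1,0],"turn": 0,"gripper": 0.2},
    {"slide": [-0.35,-0.16,0],"turn": 0,"gripper": 0.2},
    {"slide": [-0.48,-0.22,0],"turn": 0,"gripper": 0.2},
    {"slide": [-0.6,-0.287,0],"turn": 0,"gripper": 0.2},
  ],
)

```text
time_s: 26.27
tcp_pos: [0.4869, -0.096, 0.1729]
eef_rot: [179.8, -0.0, -107.4]
contact_force: [0.2, -0.6, -3.5]
gripper_width: 0.0377
gripper_force: 19.9
```

Emit:
send_rows(
  moves=[
    {"slide": [-0.13,-0.06,0],"turn": 0,"gripper": 0.2},
    {"slide": [-0.27,-0.12,0],"turn": 0,"gripper": 0.2},
    {"slide": [-0.4,-0.19,0],"turn": 0,"gripper": 0.2},
    {"slide": [-0.52,-0.25,0],"turn": 0,"gripper": 0.2},
    {"slide": [-0.6,-0.287,0],"turn": -0.004,"gripper": 0.2},
  ],
)

```text
time_s: 26.68
tcp_pos: [0.5563, -0.0225, 0.1727]
eef_rot: [179.9, -0.0, -107.0]
contact_force: [-0.0, -0.0, -3.0]
gripper_width: 0.0378
gripper_force: 19.9
```

Emit:
send_rows(
  moves=[
    {"slide": [0,0,0],"turn": 0,"gripper": 0.2},
    {"slide": [0,0,0],"turn": 0,"gripper": 0.2},
    {"slide": [0,0,0],"turn": 0,"gripper": 0.2},
    {"slide": [0,0,0],"turn": 0,"gripper": 0.2},
    {"slide": [0,0,0],"turn": 0,"gripper": 0.2},
  ],
)

```text
time_s: 27.1
tcp_pos: [0.5551, -0.0245, 0.1739]
eef_rot: [180.0, -0.0, -107.0]
contact_force: [0.5, 0.0, -3.8]
gripper_width: 0.038
gripper_force: 19.9
```

Run:
```python
from h import *
s=get_state(); print(s["time_s"],s["tcp_pos"],s["eef_rot"],s["contact_force"],np.round(s["joints"],1)); print(go([.5564,-.0235,.0394],-106.95))
d=snap("scene","s12")
for n in ["tin","jar_a"]: print(n,[(np.round(r["location"],3).tolist(),round(r["p"],2)) for r in optics.look_for("scene",n)[:3]])
```

```text
27.1 [ 0.55513782 -0.02446083  0.17394503] [ 1.79986715e+02 -8.74473541e-04 -1.07034112e+02] [ 0.4710338  0.0412784 -3.7643886] [ 17.7  11.7 -18.8  -0.  -59.4 -34.7]
(array([-0.009, -0.006,  0.897]), np.float64(-0.001))
tin [([0.565, -0.047, 0.162], 0.71)]
jar_a [([0.559, -0.109, 0.071], 0.73), ([0.601, 0.033, 0.064], 0.6), ([0.545, -0.336, 0.059], 0.32)]
```

Emit:
send_rows(
  moves=[
    {"slide": [-0.008,-0.007,0.1],"turn": 0,"gripper": 0.2},
    {"slide": [-0.008,-0.007,0.2],"turn": 0,"gripper": 0.2},
    {"slide": [-0.008,-0.007,0.33],"turn": 0,"gripper": 0.2},
    {"slide": [-0.008,-0.007,0.46],"turn": 0,"gripper": 0.2},
    {"slide": [-0.008,-0.007,0.58],"turn": 0,"gripper": 0.2},
  ],
)

```text
time_s: 27.67
tcp_pos: [0.5569, -0.0233, 0.0862]
eef_rot: [-180.0, 0.0, -107.0]
contact_force: [-0.3, -0.0, -3.8]
gripper_width: 0.038
gripper_force: 19.9
```

Emit:
send_rows(
  moves=[
    {"slide": [0,0,0.1],"turn": 0,"gripper": 0.2},
    {"slide": [0,0,0.18],"turn": 0,"gripper": 0.2},
    {"slide": [0,0,0.24],"turn": 0,"gripper": 0.2},
    {"slide": [0,0,0.28],"turn": 0,"gripper": 0.2},
    {"slide": [0,0,0.295],"turn": 0,"gripper": 0.2},
  ],
)

```text
time_s: 28.08
tcp_pos: [0.5567, -0.0233, 0.042]
eef_rot: [180.0, -0.0, -107.0]
contact_force: [0.7, 0.7, -2.2]
gripper_width: 0.0382
gripper_force: 19.9
```

Emit:
send_rows(
  moves=[
    {"slide": [0,0,0.003],"turn": 0,"gripper": 0.2},
    {"slide": [0,0,0.006],"turn": 0,"gripper": 0.2},
    {"slide": [0,0,0.01],"turn": 0,"gripper": 0.2},
    {"slide": [0,0,0.015],"turn": 0,"gripper": 0.2},
    {"slide": [0,0,0.02],"turn": 0,"gripper": 0.2},
  ],
)

```text
time_s: 28.5
tcp_pos: [0.5574, -0.023, 0.0401]
eef_rot: [-180.0, 0.0, -107.0]
contact_force: [0.6, 0.8, -3.7]
gripper_width: 0.038
gripper_force: 19.9
```

Emit:
send_rows(
  moves=[
    {"slide": [0,0,0.002],"turn": 0,"gripper": 0.2},
    {"slide": [0,0,0.004],"turn": 0,"gripper": 0.2},
    {"slide": [0,0,0.006],"turn": 0,"gripper": 0.2},
    {"slide": [0,0,0.008],"turn": 0,"gripper": 0.2},
    {"slide": [0,0,0.008],"turn": 0,"gripper": 0.2},
  ],
)

```text
time_s: 28.92
tcp_pos: [0.5574, -0.0231, 0.0392]
eef_rot: [-180.0, 0.0, -107.0]
contact_force: [-1.3, -0.2, 5.9]
gripper_width: 0.038
gripper_force: 20.0
```

Touched down. Releasing, rising and backing off for a final look.

Emit:
send_rows(
  moves=[
    {"slide": [0,0,0],"turn": 0,"gripper": 0.5},
    {"slide": [0,0,0],"turn": 0,"gripper": 0.6},
    {"slide": [0,0,0],"turn": 0,"gripper": 0.7},
    {"slide": [0,0,0],"turn": 0,"gripper": 0.7},
    {"slide": [0,0,0],"turn": 0,"gripper": 0.7},
  ],
)

```text
time_s: 29.33
tcp_pos: [0.5571, -0.023, 0.0384]
eef_rot: [-180.0, 0.0, -107.0]
contact_force: [-0.5, 0.3, -0.1]
gripper_width: 0.0604
gripper_force: 0.0
```

Emit:
send_rows(
  moves=[
    {"slide": [0,0,-0.1],"turn": 0,"gripper": 0.7},
    {"slide": [0,0,-0.3],"turn": 0,"gripper": 0.7},
    {"slide": [0,0,-0.5],"turn": 0,"gripper": 0.7},
    {"slide": [0,0,-0.7],"turn": 0,"gripper": 0.7},
    {"slide": [0,0,-0.95],"turn": 0,"gripper": 0.7},
  ],
)

```text
time_s: 29.75
tcp_pos: [0.5559, -0.0232, 0.1811]
eef_rot: [179.9, -0.1, -107.0]
contact_force: [0.5, 0.4, -0.8]
gripper_width: 0.0612
gripper_force: 0.0
```

Emit:
send_rows(
  moves=[
    {"slide": [0,0.1,-0.1],"turn": -0.07,"gripper": 0.7},
    {"slide": [0,0.3,-0.3],"turn": -0.15,"gripper": 0.7},
    {"slide": [0,0.5,-0.5],"turn": -0.23,"gripper": 0.7},
    {"slide": [0,0.7,-0.7],"turn": -0.31,"gripper": 0.7},
    {"slide": [0,0.9,-0.9],"turn": -0.39,"gripper": 0.7},
  ],
)

```text
time_s: 30.17
tcp_pos: [0.4285, 0.0156, 0.3149]
eef_rot: [180.0, 0.0, -71.7]
contact_force: [0.4, 1.0, 0.8]
gripper_width: 0.0611
gripper_force: 0.0
```

Emit:
send_rows(
  moves=[
    {"slide": [0,0,0],"turn": -0.07,"gripper": 0.7},
    {"slide": [0,0,0],"turn": -0.15,"gripper": 0.7},
    {"slide": [0,0,0],"turn": -0.23,"gripper": 0.7},
    {"slide": [0,0,0],"turn": -0.31,"gripper": 0.7},
    {"slide": [0,0,0],"turn": -0.39,"gripper": 0.7},
  ],
)

```text
time_s: 30.58
tcp_pos: [0.4298, 0.0158, 0.314]
eef_rot: [-180.0, -0.0, -36.7]
contact_force: [-0.0, -0.4, -0.4]
gripper_width: 0.0611
gripper_force: 0.0
```

Emit:
send_rows(
  moves=[
    {"slide": [0,0,0],"turn": -0.07,"gripper": 0.7},
    {"slide": [0,0,0],"turn": -0.15,"gripper": 0.7},
    {"slide": [0,0,0],"turn": -0.23,"gripper": 0.7},
    {"slide": [0,0,0],"turn": -0.31,"gripper": 0.7},
    {"slide": [0,0,0],"turn": -0.39,"gripper": 0.7},
  ],
)

```text
time_s: 31.0
tcp_pos: [0.4299, 0.0157, 0.3138]
eef_rot: [-180.0, 0.0, -1.8]
contact_force: [0.4, -0.3, 1.0]
gripper_width: 0.0617
gripper_force: 0.0
```

Run:
```python
from h import *
for _ in range(4): d=snap("wrist","w13")
s=get_state(); print(s["time_s"],s["tcp_pos"],s["eef_rot"],s["contact_force"])
e=snap("scene","s13"); t=snap("top","t13")
for c in("scene","top"): print({n:[np.round(r["location"],3).tolist() for r in optics.look_for(c,n)[:2]] for n in ["salt","tin","jar_a","mug","dip","pepper","oil"]})
a=np.linspace(0,2*np.pi,60); im=cv2.resize(d["img"][:240,:,::-1],None,fx=1.42,fy=1.42,interpolation=cv2.INTER_CUBIC)
def ov(im,d,P,k,off,col): cv2.polylines(im,[((proj(d,P)-off)*k).astype(np.int32)],True,col,1)
ci=lambda x,y,r,z: np.c_[x+r*np.cos(a),y+r*np.sin(a),0*a+z]
th=np.radians(73.05); u=np.array([np.cos(th),np.sin(th)]); v=np.array([-u[1],u[0]])
tin=np.array([[*(np.array([.5564,-.0235])+i*.03*u+j*.019*v),.072] for i,j in((1,1),(1,-1),(-1,-1),(-1,1))])
rows=[]
b=cv2.resize(e["img"][120:260,190:470,::-1],None,fx=2.84,fy=2,interpolation=cv2.INTER_CUBIC)
for x,y in((.534,-.097),(.5788,.050)): ov(im,d,ci(x,y,.035,.09),1.42,[0,0],(0,255,0))
ov(im,d,tin,1.42,[0,0],(0,0,255))
ov(b,e,ci(.5173,.3722,.024,.07),[2.84,2],[190,120],(0,0,255)); ov(b,e,tin,[2.84,2],[190,120],(0,0,255))
h=max(im.shape[1],b.shape[1]); pad=lambda q: cv2.copyMakeBorder(q,0,0,0,h-q.shape[1],0)
o=np.vstack([pad(im)[:310],pad(b)]); print(o.shape); cv2.imwrite("pics/f13.png",o[:600,:800])
```

```text
31.2 [0.42992238 0.01573459 0.31379136] [-1.79996309e+02 -5.99961057e-04 -2.41059611e+00] [0.23317342 0.10826972 0.45652664]
{'salt': [[0.526, 0.357, 0.048], [0.676, -0.104, 0.047]], 'tin': [[0.567, -0.031, 0.051]], 'jar_a': [[0.542, -0.336, 0.057], [0.602, 0.035, 0.067]], 'mug': [], 'dip': [[0.535, 0.278, 0.027], [0.568, -0.031, 0.051]], 'pepper': [[0.505, 0.456, 0.041]], 'oil': [[0.544, -0.334, 0.056]]}
{'salt': [[0.511, 0.37, 0.069], [0.548, 0.271, 0.027]], 'tin': [[0.56, -0.035, 0.077]], 'jar_a': [[0.529, -0.092, 0.09], [0.592, 0.052, 0.091]], 'mug': [[0.675, -0.104, 0.021], [0.514, 0.367, 0.068]], 'dip': [[0.545, 0.272, 0.025]], 'pepper': [[0.49, 0.462, 0.07]], 'oil': [[0.527, -0.317, 0.071]]}
(590, 795, 3)
```

View pics/f13.png

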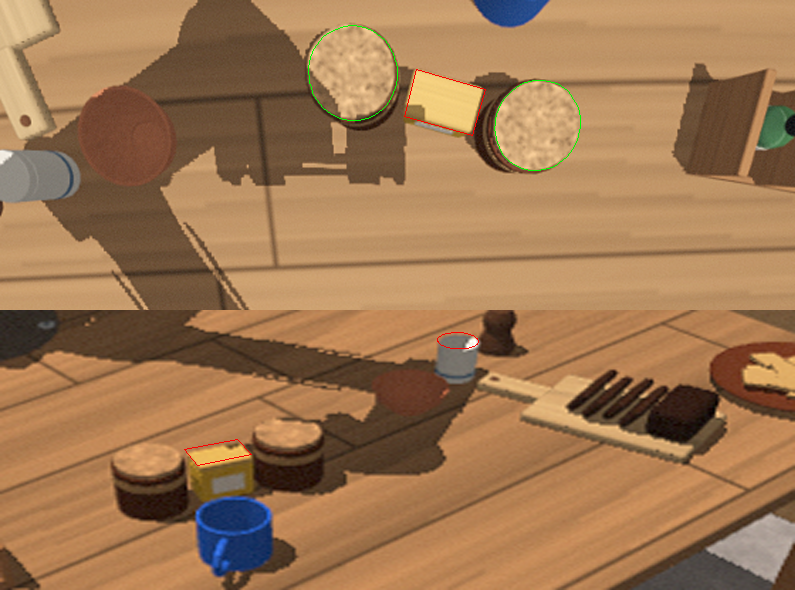

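The final picture shows the tin lid within 1–2 px of the planned outline, near (445,100) between the jars, whose lids still match their circles. The pot stands upright at its planned spot off the handle tip, near (457,358). Handing in.

```bash
python3 -c "
from plant import order; print(order.close_job())"
```

```text
the job is handed in; nothing more can be done
None
```

The salt pot stands upright about 2 cm beyond the handle tip, in line with the handle, and the tin stands midway between the two jars with its long side along their line. The closing pictures showed nothing else moved; the job was handed in at about 31 s, and no verdict came back.

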